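# Set the photometer to its third filter and take a reading

## Robot

A 7-joint arm with a two-finger parallel gripper is mounted at the origin on the work surface. World frame = base frame: x ahead of the robot, y to its left, z up, the work surface at z = 0. Lengths are in mm, angles in rad, forces in N, time in s.
With the tool pointing down it reaches from about 350 to 900 mm from the base axis. Payload 7.2 kg.
Tool frame: the origin (TCP) lies on the centre line of the jaws, within the pads' length; the fingertips stand 8 mm ahead of it and the grasp point (between the pads) lies 11 mm behind it; z points along the fingers, y is the line along which they close (so a half turn about z gives the same grasp; the last joint's range is limited). The gripper opens to 88 mm and grips with 3 to 60 N. Pads are 20 mm wide; open, the fingers measure 115 mm over their backs; the gripper's body (75 mm by 178 mm) begins 61 mm behind the grasp point.
Start: joints at [-1.29, 0.411, -0.013, 1.596, 0.006, 1.134, -0.082], TCP at [213.616, 587.364, 230.653] pointing down, gripper open.
Joint ranges: [-2.95, 2.95], [-0.29, 1.99], [-1.47, 1.44], [0.14, 2.54], [-1.03, 4.17], [0.13, 1.85], [-2.86, 2.86]. Speed limits (rad/s): [2.39, 2.39, 3.01, 3.01, 3.14, 3.14, 3.14].

## Interface

Orientations are given as a unit quaternion [w, x, y, z].
In Python, from rig import bot gives the robot as it stands. The module is installed in compiled form; this text tells all that it offers.
- The arm moves only by the tool send_rows, never from a script. Its argument "deltas" is a list of rows, each a list of 7 numbers: the shift along the tool's x, y, z scaled (see below), then the turn, a rotation vector about the tool's x, y, z scaled (see below), then the closure in counts, from 0 (fully open) to 255 (shut). In form: [[x, y, z, wx, wy, wz, jaw], ...]. A call has 1 to 12 rows; each row is the pose to reach, as a shift and turn from the pose commanded when the call began, along the tool's axes at that moment, turning the shorter way round; what a row does not reach only later rows make up. The controller multiplies each number of a shift by 0.15 m and each number of a turn by pi rad. A row lasts 1/8 s, in which the tool goes at most 62.5 mm and 10.7 degrees, less where a joint would pass 70% of its speed; a pose out of reach is approached as far as the arm can. A call with a number of a shift or a turn outside -1 to 1 is refused whole. A call with a gripper value outside its range is refused whole. The fingers move at their own pace and stop on an object; "force" is the grip in N (left out, the last holds). Time passes only in rows, so rows that repeat a pose let the fingers close. It gives the time, the measured TCP pose, the force, the opening and the grip force at its end, in the units of the state.
- bot.read_state(): the state, without advancing time (a new reading comes with each control period).
- bot.snapshot(name): name is "scene" or "top" or "wrist"; returns a dict with "img" (420x560x3 uint8, red, green, blue), "vfov" (degrees; the focal length in pixels is half the picture's height over the tangent of half this angle, whatever the lens; pixels are square), "cx", "cy" (the principal point, pixels), "k1" (the pictures are not rectified: a ray, as slopes to the right and down, at radius r is drawn at 1 + k1 r^2 times it, then the intrinsics apply), "R" (3x3) and "t" (3): a world point X has camera coordinates R X + t. Camera axes: x right, y down, z forward; pixel columns grow to the right and rows downward; lengths in mm; the calibration is good to about 2 mm. A picture is of the moment at which its call begins. There is no depth.
- bot.hand_in(): hands the job in; it is judged then, once.
Trained networks look in the newest picture that a camera, given by its name, has taken for a name from the list of things; names that differ only in an ending like _2 or _b are one class to them, and where a whole thing is asked for, a point or a joint stands for the part that bears it (a point fixed in the world has none). Each returns a list of dicts, best first, with "p" (0 to 1); they miss things now and then, are a little off and sometimes report something else, mostly with a low value. They report only what shows in the picture. A call takes as long as a camera call.
- bot.find_in(camera, name): "bbox" ([left, top, right, bottom] in pixels, round what is visible of it).
- bot.tip_of(camera, name): "uv" ([column, row] in pixels: a listed point, or the origin of a listed thing).
The state is a dict: "time": time; "joint_positions": joint angles; "joint_vel": joint speeds; "joint_torque": joint torques, N m; "eef_pos": TCP position; "ee_rot": TCP orientation; "contact_force": force on the tool from outside, world axes, zero at the start; "torque": the same for the moment, N m; "opening": opening from 0.0 (shut) to 1.0 (fully open); "gripper_force": force on a finger pad.
Only numpy, scipy, OpenCV 4.12 (cv2) and the standard library are available. Lean on these libraries where they do the work, as an engineer would, in place of code of your own. Each camera call takes 0.05 s, during which the arm holds its last target. There are 200 camera calls.

## Task

The photometer's filter lever stands at its home end: push it gently along its slot with the outside of the fingers, counting the clicks, and leave it resting in the third notch without ever going past that one. Only then press the round read button fully down with a fingertip and let it come up again. Do not lift or shift the sample tube, the tube rack or the lidded tub.

Things in the scene. Friction and masses are not known exactly. Their poses are not given: they have to be found in the camera images.
- photometer: white bench instrument, fixed, 220 (x) by 280 (y), flat deck 85 mm high; origin at the centre of its underside, z up, +x to its back; yaw within 0.4 rad. In its frame (x, y, mm): lever slot along +y at x -30, y -85 (home) to 18; read button (-50, 95); tube well, a black collar 30 wide, 18 high, (60, 85); display hood to 21 above the deck over x 38 to 98, y -115 to 15.
- filter_lever (a joint): slide from the home stop, m, along the photometer's +y. Starts at 0 to 0.016, rubbing 0.3 N. Notches at 0.040, 0.060, 0.080 (third), 0.100; stop 0.103. Crests at 0.030, 0.050, 0.070, 0.090: resistance begins about 10 mm before a crest, is 4 to 5 N, fades within 3 mm of it; past the crest a spring snaps the lever on by itself into the notch 10 mm ahead, where it stays. That is one click.
- lever_top (a point): centre of the top of the lever's upright black grip: 26 (photometer x) by 12 (along the slot) mm, standing from 8 to 42 mm above the deck on a thin stem; the point is 42 mm above the deck. On the robot's side of the slot, rows of one to four small black pips lie beside the four notches.
- read_button (a joint): travel of the read button, in m: 0 up, 0.006 fully down; springs back when let go; about 5 N hold it fully down.
- read_button_top (a point): centre of the top face of the round grey read button, 28 mm across, in a black housing on the deck; it is pressed straight down.
- sample_tube: loose capped tube, 16 mm across (cap 19), 60 high, standing in the well on the deck; origin at the centre of its underside.
- tube_rack: loose white foam rack, 104 x 104 mm, with capped tubes up to 95 mm high, on the table beyond the photometer's +y side; origin at the centre of its underside.
- tub: loose clear tub with a lid 100 x 100 mm, 75 high, on the table beyond the photometer's -y side; origin at the centre of its underside.

How it is judged (in metres and radians):
On the way, in this order (a step that is already met when the one before it is completed fails the run):
1. the lever rests in the third notch (value of joint filter_lever between 0.076 and 0.084 m and velocity of joint filter_lever between -0.01 and 0.01 m/s), for 0.2 s.
2. the read button is pressed fully down (value of joint read_button above 0.005 m), for 0.03 s.
At the end, for the whole second after the job is handed in: the lever rests in the third notch (0.080 within 4 mm), the button is up again, and tube, rack and tub are within 15 mm of where they were (all of step 1 and value of joint read_button below 0.0015 m and distance of each of sample_tube, tube_rack, tub from where it was at the start of the episode below 0.015 m); the robot touches nothing.
It fails at once if the lever goes past the third notch (over 8 mm beyond it) (value of joint filter_lever above 0.088 m).
It fails at once if the button is pressed half down while the lever is not in the third notch (value of joint read_button above 0.003 m and not (value of joint filter_lever between 0.076 and 0.084 m)).
It fails at once if the lever is forced or squeezed with over 30 N (contact force between the fingers and filter_lever above 30 N).
It fails at once if the sample tube, the tube rack or the tub is lifted or shifted by over 15 mm (distance of any of sample_tube, tube_rack, tub from where it was at the start of the episode above 0.015 m).
It also fails if it takes over 72 s, if anything falls off the work surface, if the arm or the gripper's body presses on something with over 40 N, if the wrist force passes 120 N, or if a joint passes its speed limit or range.

## Working session

There is one attempt and no reset: what is moved stays moved. The work goes in short steps, Python scripts to look and compute and a tool call to move; the robot and the scene stay as the last step left them, time stands still between calls to the robot, and variables do not carry over. Pictures are saved under pics/ and viewed, at most 10 in all, crops included, and the job is handed in when it is done.

Besides the shell and the picture viewer there is one more tool, called after "Emit:" by a JSON object that holds its "name" and its "arguments". send_rows: Moves the arm, as the interface text tells. Shifts and turns lie within -1 to 1; 1 stands for 0.15 m of shift or pi rad of turn. Its arguments: {"type":"object","properties":{"deltas":{"type":"array"},"force":{"type":"number"}},"required":["deltas"]}

```bash
mkdir -p pics; cat > h.py <<'E'
import numpy as np, cv2
from rig import bot
from scipy.spatial.transform import Rotation as Ro
def K(s):
    f=s["img"].shape[0]/2/np.tan(np.radians(s["vfov"])/2)
    return np.array([[f,0,s["cx"]],[0,f,s["cy"]],[0,0,1.]]),np.array([s["k1"],0,0,0.])
def ray(s,uv):
    k,d=K(s); p=cv2.undistortPoints(np.array([[uv]],float),k,d)[0,0]
    R=np.array(s["R"]);t=np.array(s["t"])
    v=R.T@np.array([p[0],p[1],1]); return -R.T@t, v/np.linalg.norm(v)
def at_z(s,uv,z):
    c,v=ray(s,uv); return c+v*(z-c[2])/v[2]
def tri(obs):
    A=np.zeros((3,3));b=np.zeros(3)
    for c,v in obs:
        P=np.eye(3)-np.outer(v,v);A+=P;b+=P@c
    X=np.linalg.solve(A,b)
    return X,[np.linalg.norm((np.eye(3)-np.outer(v,v))@(X-c)) for c,v in obs]
def proj(s,X):
    k,d=K(s);R=np.array(s["R"]);return cv2.projectPoints(np.array(X,float).reshape(-1,1,3),cv2.Rodrigues(R)[0],np.array(s["t"],float),k,d)[0][:,0]
def save(s,n,img=None):
    cv2.imwrite("pics/"+n,cv2.cvtColor(s["img"] if img is None else img,cv2.COLOR_RGB2BGR))
def tool(dx):  # world mm vector -> tool scaled shift
    st=bot.read_state(); return Ro.from_quat(np.roll(st["ee_rot"],-1)).inv().apply(dx)/150
E
python3 - <<'E'
from h import *
np.set_printoptions(precision=1,suppress=True)
S={}
for c in("scene","top","wrist"):
    s=S[c]=bot.snapshot(c); save(s,c+"0.png")
    print(c,-np.array(s["R"]).T@np.array(s["t"]),s["vfov"])
    for n in("lever_top","read_button_top","photometer","sample_tube","tube_rack","tub"):
        print(n,[(np.round(d["uv"],1),round(d["p"],2)) for d in bot.tip_of(c,n)[:2]])
cv2.imwrite("pics/st.png",cv2.cvtColor(cv2.resize(np.vstack([S["top"]["img"],S["scene"]["img"]]),None,fx=.71,fy=.71),cv2.COLOR_RGB2BGR))
print(bot.read_state())
E
```

```text
scene [1485.4  -20.3  669.8] 45.28041701812102
lever_top [(array([163.4, 184.6]), 0.4)]
read_button_top [(array([243.2, 179.8]), 0.53)]
photometer [(array([207.4, 235.8]), 0.94)]
sample_tube [(array([243.4, 216.2]), 0.63), (array([164.5, 185.1]), 0.55)]
tube_rack [(array([330.5, 244.8]), 0.62)]
tub [(array([ 89.6, 270.4]), 0.64)]
top [ 540.9   60.7 1170.7] 44.559612354740295
lever_top [(array([402.5, 248.5]), 0.51)]
read_button_top [(array([318.7, 264.5]), 0.59)]
photometer [(array([358.3, 239.5]), 0.58)]
sample_tube [(array([322.3, 213. ]), 0.53)]
tube_rack [(array([242.8, 216.5]), 0.64)]
tub [(array([455.5, 195.5]), 0.69)]
wrist [140.4 615.2 383.9] 58.11491289542994
lever_top []
read_button_top []
photometer []
sample_tube []
tube_rack []
tub []
{'time': 1.05, 'joint_positions': array([-1.3,  0.4, -0. ,  1.6,  0. ,  1.1, -0.1]), 'joint_vel': array([-0.,  0.,  0., -0., -0.,  0., -0.]), 'joint_torque': array([  0. , -58.8,   0.6, -29.1,  -0.1,   0. ,   0. ]), 'eef_pos': array([213.6, 587.4, 230.6]), 'ee_rot': array([-0. ,  0.2,  1. ,  0. ]), 'contact_force': array([-0.3,  0.7,  0.2]), 'torque': array([-0.,  0., -0.]), 'gripper_force': 0.0, 'opening': 0.9995707133382802}
```

View pics/st.png

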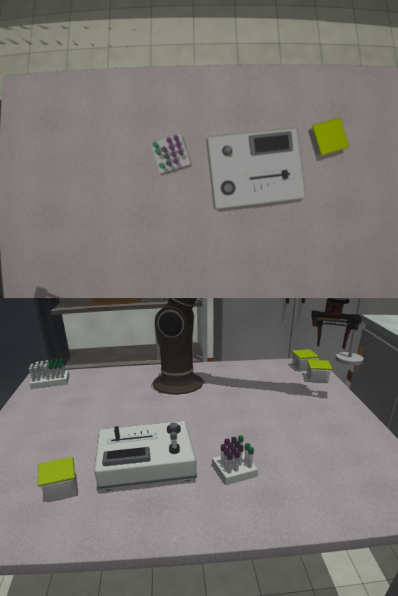

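The pictures show the photometer ahead of the robot: in the top view the lever is at about (402,248), the button at (319,264) and the tube at (322,213). The rack is to its left and the tub to its right. The network points match these.

```bash
python3 - <<'E'
from h import *
np.set_printoptions(precision=2,suppress=True)
a=bot.snapshot("top");b=bot.snapshot("scene")
P={}
for n,u,v in(("lever",(402.5,248.5),(163.4,184.6)),("button",(318.7,264.5),(243.2,179.8)),("tube",(322.3,213),(243.4,216.2)),("rack",(242.8,216.5),(330.5,244.8)),("tub",(455.5,195.5),(89.6,270.4)),("photo",(358.3,239.5),(207.4,235.8))):
    X,r=tri([ray(a,u),ray(b,v)]);P[n]=X;print(n,X,r, at_z(a,u,{"lever":127,"button":95}.get(n,0)))
# deck outline in top view
hsv=cv2.cvtColor(a["img"],cv2.COLOR_RGB2HSV)
m=((hsv[...,1]<22)&(hsv[...,2]>140)).astype(np.uint8)
m[:170]=0;m[310:]=0;m[:,:280]=0;m[:,440:]=0
c=max(cv2.findContours(m,0,2)[0],key=cv2.contourArea);h=cv2.convexHull(c)
q=np.array([at_z(a,p[0],85)[:2] for p in h],np.float32)
r=cv2.minAreaRect(q);print(cv2.contourArea(h),r,np.array(cv2.boxPoints(r)))
print(Ro.from_quat(np.roll(bot.read_state()["ee_rot"],-1)).as_matrix())
E
```

```text
lever [ 563.94 -197.62  116.45] [np.float64(1.033763103578891), np.float64(1.0337631035789274)] [ 563.66 -193.99  127.  ]
button [536.3  -25.59  99.09] [np.float64(3.9144279441335508), np.float64(3.914427944133549)] [536.42 -21.98  95.  ]
tube [646.12 -33.83  79.45] [np.float64(0.6586440496587822), np.float64(0.6586440496587723)] [653.76 -41.42   0.  ]
rack [651.53 145.03  -6.48] [np.float64(3.246437100503772), np.float64(3.2464371005037376)] [650.46 141.36   0.  ]
tub [ 687.   -359.19   -2.59] [np.float64(1.8917910124523891), np.float64(1.891791012452261)] [ 686.95 -360.26    0.  ]
photo [ 590.69 -119.97   -5.78] [np.float64(3.260254773806432), np.float64(3.2602547738063983)] [ 590.43 -122.36    0.  ]
12091.0 ((595.0040893554688, -116.24203491210938), (209.36058044433594, 268.9599914550781), 4.824112415313721) [[ 479.39    8.96]
 [ 502.   -259.05]
 [ 710.62 -241.44]
 [ 688.     26.56]]
[[-0.94  0.34  0.  ]
 [ 0.34  0.94  0.  ]
 [-0.    0.   -1.  ]]
```

Emit:
{"name": "send_rows", "arguments": {"deltas": [[-0.25,-0.22,-0.01,0,0,0,255],[-0.5,-0.44,-0.03,0,0,0,255],[-0.75,-0.66,-0.04,0,0,0,255],[-1,-0.87,-0.05,0,0,0,255]], "force": 20}}

```text
time: 1.65
eef_pos: [310.7, 412.0, 238.4]
ee_rot: [0.0, 0.174, 0.985, 0.0]
contact_force: [0.3, -0.2, -0.0]
opening: 0.584
gripper_force: 0.0
```

Emit:
{"name": "send_rows", "arguments": {"deltas": [[-0.25,-0.22,-0.01,0,0,0,255],[-0.5,-0.44,-0.03,0,0,0,255],[-0.75,-0.66,-0.04,0,0,0,255],[-1,-0.87,-0.05,0,0,0,255]]}}

```text
time: 2.15
eef_pos: [407.0, 238.0, 246.0]
ee_rot: [0.0, 0.174, 0.985, 0.0]
contact_force: [0.9, 0.1, 0.7]
opening: 0.125
gripper_force: 0.0
```

Emit:
{"name": "send_rows", "arguments": {"deltas": [[-0.25,-0.22,-0.01,0,0,0,255],[-0.5,-0.44,-0.03,0,0,0,255],[-0.75,-0.66,-0.04,0,0,0,255],[-1,-0.87,-0.05,0,0,0,255]]}}

```text
time: 2.65
eef_pos: [503.4, 64.2, 253.6]
ee_rot: [0.0, 0.173, 0.985, 0.0]
contact_force: [0.4, -0.3, -0.5]
opening: 0.002
gripper_force: 0.0
```

Emit:
{"name": "send_rows", "arguments": {"deltas": [[-0.25,-0.22,-0.01,0,0,-0.035,255],[-0.5,-0.44,-0.03,0,0,-0.07,255],[-0.75,-0.66,-0.04,0,0,-0.105,255],[-1,-0.87,-0.05,0,0,-0.138,255],[-1,-0.87,-0.05,0,0,-0.138,255],[-1,-0.87,-0.05,0,0,-0.138,255]]}}

```text
time: 3.4
eef_pos: [598.8, -107.6, 260.3]
ee_rot: [-0.0, -0.042, 0.999, 0.0]
contact_force: [0.1, 0.2, -0.2]
opening: 0.004
gripper_force: 0.0
```

```bash
cat > look.py <<'E'
from h import *
import sys
np.set_printoptions(precision=2,suppress=True)
st=bot.read_state();print(st["time"],st["eef_pos"],st["contact_force"],st["opening"]);print(Ro.from_quat(np.roll(st["ee_rot"],-1)).as_matrix())
w=bot.snapshot("wrist");save(w,sys.argv[1])
print(-np.array(w["R"]).T@np.array(w["t"]))
for n,z in(("lever_top",127),("read_button_top",95),("sample_tube",85),("photometer",0)):
    for d in bot.tip_of("wrist",n)[:2]: print(n,np.round(d["uv"],1),round(d["p"],2),at_z(w,d["uv"],z))
E
python3 look.py w1.png
```

```text
3.4 [ 598.79 -107.64  260.29] [ 0.14  0.23 -0.18] 0.00439880406196864
[[-1.   -0.08 -0.  ]
 [-0.08  1.    0.  ]
 [ 0.    0.   -1.  ]]
[ 521.18 -113.53  413.57]
lever_top [166.5 151.3] 0.93 [ 573.25 -194.35  127.  ]
lever_top [383.4 121.5] 0.67 [537.62 -34.01 127.  ]
sample_tube [356.5 244.5] 0.66 [653.95 -28.96  85.  ]
photometer [267.7 160.4] 0.87 [ 597.03 -119.04    0.  ]
photometer [357.3 242.6] 0.69 [685.82  -6.49   0.  ]
```

View pics/w1.png

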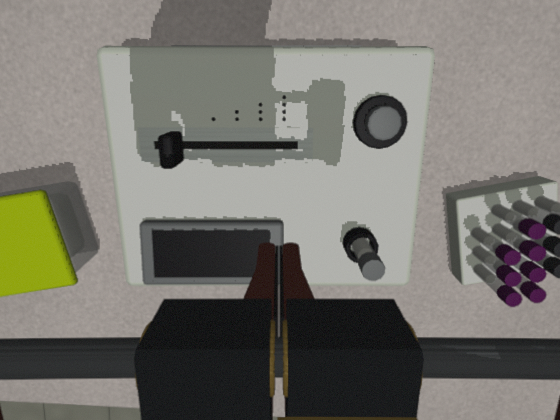

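The wrist view shows the lever grip at about (168,150), the slot from (155,145) to (298,145), the button at (383,121), the tube collar at (358,243) and the pips above the slot at columns 213, 237, 261 and 284. I'll fit the photometer pose to these.

```bash
python3 - <<'E'
from h import *
from scipy.optimize import least_squares
np.set_printoptions(precision=2,suppress=True)
w=bot.snapshot("wrist")
g=cv2.cvtColor(w["img"],cv2.COLOR_RGB2GRAY)
# slot extents
row=g[145,140:320];print("slot dark cols",140+np.where(row<60)[0][[0,-1]])
m=[(-30,-33.5,85),(-50,95,95)]; uv=[(226.5,145.5),(383,121.5)]
for cx,cy,u in((-110,-140,(101,47)),(-110,140,(433,47))): m.append((cx,cy,85));uv.append(u)
m=np.array(m,float);uv=np.array(uv,float)
def T(p,m):
    c,s=np.cos(p[2]),np.sin(p[2]);return np.c_[p[0]+c*m[:,0]-s*m[:,1],p[1]+s*m[:,0]+c*m[:,1],m[:,2]]
f=least_squares(lambda p:(proj(w,T(p,m))-uv).ravel(),[595,-117,.084]);p=f.x
print(p,f.fun.reshape(-1,2))
np.save("p.npy",p)
for d in (at_z(w,(166.5,151.3),127),at_z(w,(383,121.5),95)):
    v=d[:2]-p[:2];c,s=np.cos(p[2]),np.sin(p[2]);print("in frame",c*v[0]+s*v[1],-s*v[0]+c*v[1])
print(proj(w,T(p,np.array([[-30,-45,85.],[-30,-25,85],[-30,-5,85],[-30,15,85],[-30,-85,127]]))))
print(T(p,np.array([[-30,-85,127.],[-30,-5,127],[-50,95,95]])))
E
```

```text
slot dark cols [154 296]
[ 599.83 -115.6     0.09] [[ 2.58  1.29]
 [-1.16  2.36]
 [-9.19 -0.18]
 [ 7.97 -0.96]]
in frame -32.75899831103471 -75.65143534352161
in frame -51.905559165893344 95.80551333953125
[[215.85 146.81]
 [238.86 146.77]
 [261.86 146.72]
 [284.85 146.67]
 [154.5  154.92]]
[[ 577.46 -202.92  127.  ]
 [ 570.38 -123.23  127.  ]
 [ 541.62  -25.39   95.  ]]
```

Emit:
{"name": "send_rows", "arguments": {"deltas": [[0.1,-0.39,0,0,0,0,255],[0.2,-0.775,0,0,0,0,255],[0.2,-0.775,0.3,0,0,0,255],[0.2,-0.775,0.6,0,0,0,255],[0.2,-0.775,0.85,0,0,0,255],[0.2,-0.775,1,0,0,0,255],[0.2,-0.775,1,0,0,0,255],[0.2,-0.775,1,0,0,0,255]]}}

```text
time: 4.7
eef_pos: [579.7, -226.7, 111.8]
ee_rot: [0.001, -0.043, 0.999, -0.0]
contact_force: [-0.1, 0.5, 0.5]
opening: 0.005
gripper_force: 0.0
```

```bash
python3 look.py w2.png
```

```text
4.7 [ 579.71 -226.67  111.77] [-0.07  0.54  0.45] 0.005233051116792256
[[-1.   -0.08  0.  ]
 [-0.08  1.   -0.  ]
 [-0.   -0.   -1.  ]]
[ 501.79 -232.5   264.89]
lever_top [357.2 280.4] 0.93 [ 573.34 -194.54  127.  ]
photometer [417.8 231.4] 0.73 [ 594.94 -120.52    0.  ]
```

View pics/w2.png

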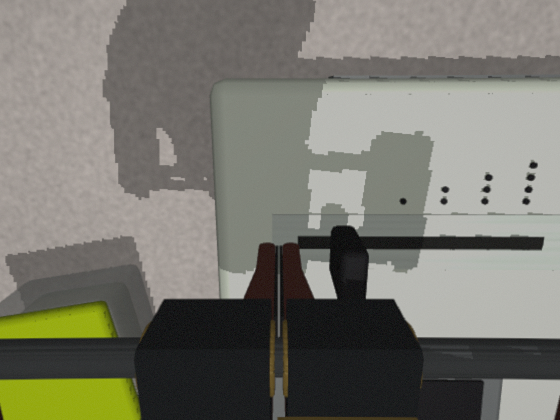

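The fingers (columns 258–300) are beside the lever grip (330–368), with about 13 mm of gap. The pips are at columns 403, 445, 486 and 528. I'll push slowly and watch the force.

Emit:
{"name": "send_rows", "arguments": {"deltas": [[0,0.02,0,0,0,0,255],[0,0.04,0,0,0,0,255],[0,0.06,0,0,0,0,255],[0,0.08,0,0,0,0,255],[0,0.1,0,0,0,0,255],[0,0.12,0,0,0,0,255],[0,0.133,0,0,0,0,255]]}}

```text
time: 5.82
eef_pos: [577.3, -206.7, 110.6]
ee_rot: [0.0, -0.042, 0.999, -0.0]
contact_force: [-0.2, -0.7, -0.3]
opening: 0.005
gripper_force: 0.2
```

Emit:
{"name": "send_rows", "arguments": {"deltas": [[0,0.0067,0,0,0,0,255],[0,0.0133,0,0,0,0,255],[0,0.02,0,0,0,0,255]]}}

```text
time: 6.2
eef_pos: [577.1, -203.8, 110.6]
ee_rot: [0.0, -0.042, 0.999, -0.0]
contact_force: [1.3, -0.4, 0.1]
opening: 0.003
gripper_force: 0.2
```

Emit:
{"name": "send_rows", "arguments": {"deltas": [[0,0.0067,0,0,0,0,255],[0,0.0133,0,0,0,0,255]]}}

```text
time: 6.45
eef_pos: [576.9, -201.7, 110.6]
ee_rot: [0.0, -0.042, 0.999, 0.0]
contact_force: [-0.3, -1.2, -0.1]
opening: 0.006
gripper_force: 0.4
```

Emit:
{"name": "send_rows", "arguments": {"deltas": [[0,0.0067,0,0,0,0,255],[0,0.0133,0,0,0,0,255]]}}

```text
time: 6.7
eef_pos: [576.8, -200.7, 110.7]
ee_rot: [0.0, -0.042, 0.999, -0.001]
contact_force: [1.2, -5.1, -1.5]
opening: 0.007
gripper_force: 2.1
```

Emit:
{"name": "send_rows", "arguments": {"deltas": [[0,0.0067,0,0,0,0,255],[0,0.0133,0,0,0,0,255]]}}

```text
time: 6.95
eef_pos: [576.6, -198.4, 110.7]
ee_rot: [0.0, -0.042, 0.999, -0.0]
contact_force: [0.9, -5.3, -1.6]
opening: 0.01
gripper_force: 2.4
```

Emit:
{"name": "send_rows", "arguments": {"deltas": [[0,0.0067,0,0,0,0,255],[0,0.0133,0,0,0,0,255]]}}

```text
time: 7.2
eef_pos: [576.4, -195.9, 110.7]
ee_rot: [0.0, -0.042, 0.999, -0.0]
contact_force: [0.4, -5.0, -0.8]
opening: 0.004
gripper_force: 2.4
```

Emit:
{"name": "send_rows", "arguments": {"deltas": [[0,0.0067,0,0,0,0,255],[0,0.0133,0,0,0,0,255]]}}

```text
time: 7.45
eef_pos: [576.3, -193.7, 110.7]
ee_rot: [0.0, -0.042, 0.999, 0.0]
contact_force: [0.9, -4.5, -1.7]
opening: 0.002
gripper_force: 1.9
```

Emit:
{"name": "send_rows", "arguments": {"deltas": [[0,0.0067,0,0,0,0,255],[0,0.0133,0,0,0,0,255]]}}

```text
time: 7.7
eef_pos: [576.0, -191.0, 110.6]
ee_rot: [-0.0, -0.043, 0.999, 0.001]
contact_force: [0.4, -1.0, 0.2]
opening: 0.002
gripper_force: 0.6
```

Emit:
{"name": "send_rows", "arguments": {"deltas": [[0,0.0067,0,0,0,0,255],[0,0.0133,0,0,0,0,255]]}}

```text
time: 7.95
eef_pos: [575.8, -188.9, 110.5]
ee_rot: [-0.0, -0.043, 0.999, 0.001]
contact_force: [0.9, 0.5, 0.2]
opening: 0.009
gripper_force: 0.0
```

Emit:
{"name": "send_rows", "arguments": {"deltas": [[0,0.0067,0,0,0,0,255],[0,0.0133,0,0,0,0,255]]}}

```text
time: 8.2
eef_pos: [575.7, -187.6, 110.6]
ee_rot: [-0.0, -0.042, 0.999, 0.0]
contact_force: [0.1, -1.1, -0.6]
opening: 0.002
gripper_force: 0.0
```

Emit:
{"name": "send_rows", "arguments": {"deltas": [[0,0.0067,0,0,0,0,255],[0,0.0133,0,0,0,0,255]]}}

```text
time: 8.45
eef_pos: [575.6, -185.8, 110.6]
ee_rot: [0.0, -0.042, 0.999, 0.0]
contact_force: [-0.4, 0.7, -0.2]
opening: 0.004
gripper_force: 0.0
```

Emit:
{"name": "send_rows", "arguments": {"deltas": [[0,0.0067,0,0,0,0,255],[0,0.0133,0,0,0,0,255]]}}

```text
time: 8.7
eef_pos: [575.4, -183.8, 110.6]
ee_rot: [0.0, -0.042, 0.999, 0.0]
contact_force: [0.7, -0.5, 0.5]
opening: 0.005
gripper_force: 0.0
```

Emit:
{"name": "send_rows", "arguments": {"deltas": [[0,0.0067,0,0,0,0,255],[0,0.0133,0,0,0,0,255]]}}

```text
time: 8.95
eef_pos: [575.2, -181.8, 110.6]
ee_rot: [0.0, -0.042, 0.999, 0.0]
contact_force: [0.3, -0.7, 0.3]
opening: 0.002
gripper_force: 0.0
```

Emit:
{"name": "send_rows", "arguments": {"deltas": [[0,0.0067,0,0,0,0,255],[0,0.0133,0,0,0,0,255]]}}

```text
time: 9.2
eef_pos: [575.1, -180.4, 110.7]
ee_rot: [0.0, -0.042, 0.999, -0.0]
contact_force: [-0.3, -2.7, -1.4]
opening: 0.005
gripper_force: 1.3
```

```bash
python3 look.py w3.png
```

```text
9.2 [ 575.11 -180.38  110.68] [-0.26 -2.68 -1.38] 0.004655181454546465
[[-1.   -0.08  0.  ]
 [-0.08  1.   -0.  ]
 [-0.   -0.   -1.  ]]
[ 497.35 -186.12  263.88]
lever_top [315.1 283.7] 0.56 [ 571.13 -165.24  127.  ]
photometer [358.9 233.6] 0.56 [ 595.34 -117.96    0.  ]
```

First click done: contact came again at y ≈ -181, which matches the 40 mm notch. On to the second.

Emit:
{"name": "send_rows", "arguments": {"deltas": [[0,0.0067,0,0,0,0,255],[0,0.0133,0,0,0,0,255],[0,0.02,0,0,0,0,255],[0,0.0267,0,0,0,0,255],[0,0.0333,0,0,0,0,255]]}}

```text
time: 10.07
eef_pos: [574.7, -175.0, 110.7]
ee_rot: [0.0, -0.042, 0.999, -0.0]
contact_force: [-0.0, -4.5, -1.0]
opening: 0.01
gripper_force: 2.4
```

Emit:
{"name": "send_rows", "arguments": {"deltas": [[0,0.0067,0,0,0,0,255],[0,0.0133,0,0,0,0,255],[0,0.02,0,0,0,0,255]]}}

```text
time: 10.45
eef_pos: [574.3, -171.1, 110.6]
ee_rot: [-0.0, -0.043, 0.999, 0.001]
contact_force: [0.4, -2.6, 0.7]
opening: 0.006
gripper_force: 0.6
```

Emit:
{"name": "send_rows", "arguments": {"deltas": [[0,0.0067,0,0,0,0,255],[0,0.0133,0,0,0,0,255],[0,0.0133,0,0,0,0,255]]}}

```text
time: 10.82
eef_pos: [574.2, -169.3, 110.5]
ee_rot: [-0.0, -0.043, 0.999, 0.0]
contact_force: [-0.2, -0.1, 0.6]
opening: 0.003
gripper_force: 0.0
```

Emit:
{"name": "send_rows", "arguments": {"deltas": [[0,0.0067,0,0,0,0,255],[0,0.0133,0,0,0,0,255],[0,0.02,0,0,0,0,255],[0,0.0267,0,0,0,0,255]]}}

```text
time: 11.32
eef_pos: [573.9, -165.9, 110.6]
ee_rot: [-0.0, -0.042, 0.999, 0.0]
contact_force: [0.5, -0.1, -0.1]
opening: 0.005
gripper_force: 0.0
```

Emit:
{"name": "send_rows", "arguments": {"deltas": [[0,0.0067,0,0,0,0,255],[0,0.0133,0,0,0,0,255]]}}

```text
time: 11.58
eef_pos: [573.7, -163.9, 110.6]
ee_rot: [0.0, -0.042, 0.999, 0.0]
contact_force: [0.9, -0.0, -0.3]
opening: 0.006
gripper_force: 0.0
```

Emit:
{"name": "send_rows", "arguments": {"deltas": [[0,0.0067,0,0,0,0,255],[0,0.0133,0,0,0,0,255]]}}

```text
time: 11.82
eef_pos: [573.6, -161.9, 110.6]
ee_rot: [0.0, -0.042, 0.999, 0.0]
contact_force: [-0.2, 0.2, 0.1]
opening: 0.006
gripper_force: 0.0
```

Second click done at y ≈ -171. The third crest should be near -151.

Emit:
{"name": "send_rows", "arguments": {"deltas": [[0,0.0067,0,0,0,0,255],[0,0.0133,0,0,0,0,255],[0,0.02,0,0,0,0,255],[0,0.0267,0,0,0,0,255]]}}

```text
time: 12.32
eef_pos: [573.3, -159.0, 110.7]
ee_rot: [0.0, -0.042, 0.999, -0.001]
contact_force: [0.9, -4.7, -1.4]
opening: 0.005
gripper_force: 2.3
```

Emit:
{"name": "send_rows", "arguments": {"deltas": [[0,0.0067,0,0,0,0,255],[0,0.0133,0,0,0,0,255],[0,0.02,0,0,0,0,255]]}}

```text
time: 12.7
eef_pos: [573.0, -155.1, 110.7]
ee_rot: [0.0, -0.042, 0.999, -0.0]
contact_force: [0.9, -4.6, -1.8]
opening: 0.007
gripper_force: 2.4
```

Emit:
{"name": "send_rows", "arguments": {"deltas": [[0,0.0067,0,0,0,0,255],[0,0.0133,0,0,0,0,255]]}}

```text
time: 12.95
eef_pos: [572.8, -152.5, 110.6]
ee_rot: [-0.0, -0.043, 0.999, 0.0]
contact_force: [-0.0, -2.8, -0.3]
opening: 0.001
gripper_force: 1.4
```

Emit:
{"name": "send_rows", "arguments": {"deltas": [[0,0.0067,0,0,0,0,255],[0,0.01,0,0,0,0,255]]}}

```text
time: 13.2
eef_pos: [572.6, -150.5, 110.6]
ee_rot: [-0.0, -0.043, 0.999, 0.001]
contact_force: [-0.0, 0.0, 0.4]
opening: 0.008
gripper_force: 0.2
```

Emit:
{"name": "send_rows", "arguments": {"deltas": [[0,0.0067,0,0,0,0,255],[0,0.0067,0,0,0,0,255],[0,0.0067,0,0,0,0,255]]}}

```text
time: 13.58
eef_pos: [572.5, -150.3, 110.6]
ee_rot: [-0.0, -0.042, 0.999, 0.0]
contact_force: [0.3, 0.1, 0.9]
opening: 0.008
gripper_force: 0.0
```

```bash
python3 look.py w4.png; python3 -c "
import numpy as np;p=np.load('p.npy')
print(p)"
```

```text
13.575 [ 572.54 -150.3   110.59] [0.29 0.07 0.95] 0.008484861997017956
[[-1.   -0.08 -0.  ]
 [-0.08  1.    0.  ]
 [ 0.    0.   -1.  ]]
[ 494.86 -156.23  263.82]
lever_top [338.8 282.9] 0.66 [ 567.35 -125.72  127.  ]
sample_tube [476.5 389.9] 0.57 [650.13 -29.49  85.  ]
photometer [317.2 233.3] 0.61 [ 595.11 -118.78    0.  ]
[ 5.99825197e+02 -1.15601820e+02  8.85242577e-02]
```

View pics/w4.png

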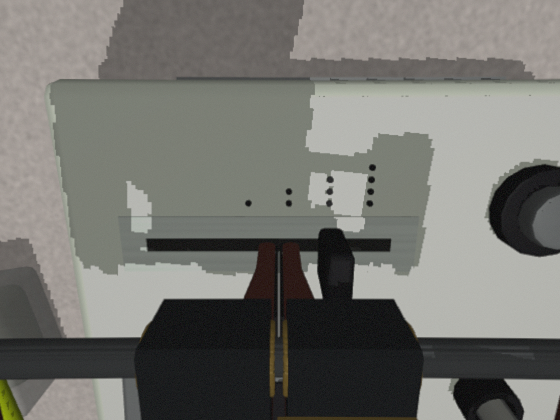

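The lever now stands at the third pip column (about 330), 9 mm clear of the fingers. I'll back off, lift and go above the button.

Emit:
{"name": "send_rows", "arguments": {"deltas": [[0,-0.04,0,0,0,0,255],[0,-0.06,-0.1,0,0,0,255],[0,-0.06,-0.3,0,0,0,255],[0,-0.06,-0.5,0,0,0,255],[0,-0.06,-0.5,0,0,0,255],[0.05,0.3,-0.5,0,0,0,255],[0.1,0.6,-0.5,0,0,0,255],[0.148,0.851,-0.4,0,0,0,255],[0.148,0.851,-0.2,0,0,0,255],[0.148,0.851,-0.2,0,0,0,255],[0.148,0.851,-0.2,0,0,0,255]]}}

```text
time: 15.2
eef_pos: [540.0, -26.0, 141.2]
ee_rot: [0.0, -0.042, 0.999, -0.0]
contact_force: [0.6, -0.6, 0.1]
opening: 0.002
gripper_force: 0.0
```

```bash
python3 look.py w5.png; python3 - <<'E'
from h import *
w=bot.snapshot("wrist")
st=bot.read_state();e=st["eef_pos"]
print("tip px",proj(w,[e+[0,0,-8]]),"below at z95",proj(w,[[e[0],e[1],95]]))
E
```

```text
15.2 [539.96 -26.04 141.24] [ 0.58 -0.65  0.09] 0.002239140392541866
[[-1.   -0.08  0.  ]
 [-0.08  1.   -0.  ]
 [-0.   -0.   -1.  ]]
[462.21 -31.77 294.44]
lever_top [ 76.  291.7] 0.83 [ 566.44 -123.55  127.  ]
read_button_top [272.3 237.4] 0.72 [542.72 -28.75  95.  ]
photometer [161.9 243.8] 0.81 [ 594.47 -119.16    0.  ]
tip px [[277.36017428 262.79741007]] below at z95 [[277.58295108 232.92692027]]
```

View pics/w5.png

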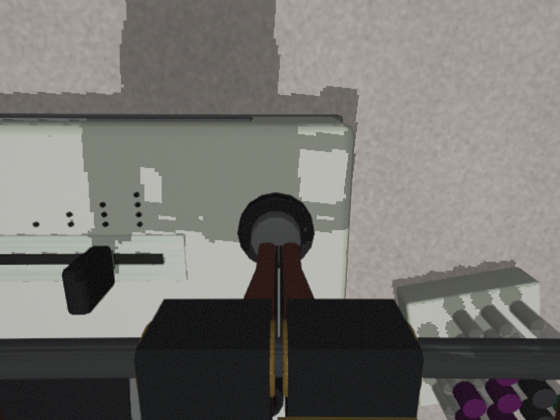

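The button face is centred near (276,236) and the tool axis meets it at (278,233), about 1.5 mm off. I'll correct that and go down in small steps, watching the force.

Emit:
{"name": "send_rows", "arguments": {"deltas": [[-0.01,-0.004,0.05,0,0,0,255],[-0.01,-0.004,0.1,0,0,0,255],[-0.01,-0.004,0.15,0,0,0,255],[-0.01,-0.004,0.19,0,0,0,255],[-0.01,-0.004,0.2,0,0,0,255],[-0.01,-0.004,0.2,0,0,0,255]]}}

```text
time: 16.25
eef_pos: [541.0, -25.7, 110.7]
ee_rot: [-0.0, -0.042, 0.999, 0.0]
contact_force: [-2.9, -0.2, 4.3]
opening: 0.007
gripper_force: 2.0
```

Emit:
{"name": "send_rows", "arguments": {"deltas": [[0,0,0.01,0,0,0,255],[0,0,0.0133,0,0,0,255]]}}

```text
time: 16.5
eef_pos: [541.0, -25.6, 109.3]
ee_rot: [-0.0, -0.042, 0.999, 0.0]
contact_force: [-4.9, 1.2, 13.5]
opening: 0.004
gripper_force: 6.5
```

Emit:
{"name": "send_rows", "arguments": {"deltas": [[0,0,0.01,0,0,0,255],[0,0,0.0133,0,0,0,255]]}}

```text
time: 16.75
eef_pos: [541.2, -25.7, 108.9]
ee_rot: [0.0, -0.042, 0.999, 0.001]
contact_force: [-11.6, 1.2, 30.3]
opening: 0.005
gripper_force: 15.2
```

Emit:
{"name": "send_rows", "arguments": {"deltas": [[0,0,0.01,0,0,0,255],[0,0,0.0133,0,0,0,255]]}}

```text
time: 17.0
eef_pos: [541.3, -25.7, 108.5]
ee_rot: [0.001, -0.042, 0.999, 0.001]
contact_force: [-17.6, 1.2, 47.8]
opening: 0.005
gripper_force: 23.9
```

A hard stop shows at TCP z ≈ 109. I'll back off in steps to tell the button's bottom from the housing rim.

Emit:
{"name": "send_rows", "arguments": {"deltas": [[0,0,-0.04,0,0,0,255],[0,0,-0.04,0,0,0,255],[0,0,-0.04,0,0,0,255]]}}

```text
time: 17.38
eef_pos: [541.4, -25.7, 110.7]
ee_rot: [0.0, -0.042, 0.999, -0.0]
contact_force: [-0.4, 0.7, 4.0]
opening: 0.004
gripper_force: 2.0
```

Emit:
{"name": "send_rows", "arguments": {"deltas": [[0,0,-0.0133,0,0,0,255],[0,0,-0.0133,0,0,0,255]]}}

```text
time: 17.62
eef_pos: [541.4, -25.7, 112.6]
ee_rot: [0.0, -0.042, 0.999, -0.0]
contact_force: [0.1, 0.4, 2.8]
opening: 0.003
gripper_force: 1.5
```

Emit:
{"name": "send_rows", "arguments": {"deltas": [[0,0,-0.0133,0,0,0,255],[0,0,-0.0133,0,0,0,255]]}}

```text
time: 17.88
eef_pos: [541.4, -25.7, 114.7]
ee_rot: [0.0, -0.042, 0.999, -0.0]
contact_force: [1.0, -0.5, 2.2]
opening: 0.007
gripper_force: 0.9
```

Emit:
{"name": "send_rows", "arguments": {"deltas": [[0,0,-0.0133,0,0,0,255],[0,0,-0.0133,0,0,0,255]]}}

```text
time: 18.12
eef_pos: [541.0, -25.6, 116.5]
ee_rot: [-0.0, -0.042, 0.999, 0.0]
contact_force: [-0.5, 0.3, 0.0]
opening: 0.007
gripper_force: 0.0
```

```bash
python3 - <<'E'
from h import *
np.set_printoptions(precision=2,suppress=True)
w=bot.snapshot("wrist");save(w,"w6.png")
img=cv2.resize(w["img"][150:330,180:380],None,fx=3,fy=3,interpolation=cv2.INTER_CUBIC);save(w,"w6c.png",img)
st=bot.read_state();print(st["eef_pos"],st["contact_force"])
E
```

```text
[540.93 -25.64 116.47] [-0.05 -0.53  0.05]
```

View pics/w6c.png

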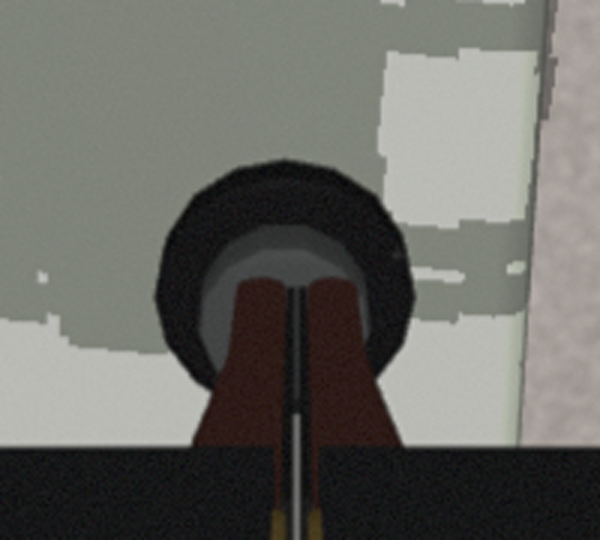

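The crop shows the fingertips inside the button face. The force ran as a spring over 6 mm (2 to about 5 N from z 115.5 to 109.5) and then stopped hard, so the button went fully down. I'll lift clear, check and hand in.

Emit:
{"name": "send_rows", "arguments": {"deltas": [[0,0,-0.2,0,0,0,255],[0,0,-0.5,0,0,0,255],[0,0,-0.6,0,0,0,255],[0,0,-0.6,0,0,0,255],[0,0,-0.6,0,0,0,255],[0,0,-0.6,0,0,0,255]]}}

```text
time: 18.92
eef_pos: [540.5, -25.6, 205.3]
ee_rot: [-0.001, -0.042, 0.999, -0.0]
contact_force: [0.0, -0.1, -0.4]
opening: 0.007
gripper_force: 0.0
```

```bash
python3 look.py w7.png; python3 -c "
from rig import bot
print(bot.hand_in())"
```

```text
18.925 [540.46 -25.63 205.26] [ 0.02 -0.09 -0.42] 0.007437617032246453
[[-1.   -0.08 -0.  ]
 [-0.08  1.   -0.  ]
 [ 0.   -0.   -1.  ]]
[463.1  -31.47 358.67]
lever_top [123.5 243.5] 0.81 [ 568.37 -125.04  127.  ]
read_button_top [275. 205.] 0.9 [543.3  -27.38  95.  ]
photometer [180.1 220. ] 0.79 [ 595.89 -119.4     0.  ]
the job is handed in; nothing more can be done
None
```

I pushed the lever three clicks into the third notch, then pressed the read button fully down and let it come up. The arm never contacted the tube, rack or tub, and the job was handed in at about 19 s; no verdict came back.

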